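# Turn the locking spice turntable until the pepper mill stands at the front

## Robot

A 6-joint arm with a two-finger parallel gripper is mounted at the origin on a cart in front of the work surface, level with it; the furniture and walls round the work are solid. World frame = base frame: x ahead of the robot, y to its left, z up, the work surface at z = 0. Lengths are in m, angles in rad, forces in N, time in s.
With the tool pointing down it reaches from about 0.3 to 0.875 m from the base axis. Payload 4.2 kg.
Tool frame: the origin (TCP) lies at the very end of the fingers, on their centre line; the grasp point (between the pads) lies ctrl.pinch_z behind it (ctrl.pinch_z is the distance from the TCP to the grasp point, in m); z points along the fingers, y is the line along which they close (so a half turn about z gives the same grasp; the last joint's range is limited). The gripper opens to 85 mm and grips with 20 to 120 N. Pads are 22 mm wide; open, the fingers measure 114 mm over their backs; the gripper's body (76 mm by 85 mm) begins 54 mm behind the grasp point. The pads swing forward as they close: fully open they stand 13 mm farther back than shut.
Start: joints at [-0.02, 0.32, 1.565, -0, 1.257, -0.02], TCP at [0.575, 0, 0.231] pointing down, gripper open.
Joint ranges: [-3.11, 3.11], [-0.84, 2.01], [0.21, 2.61], [-1.34, 4.49], [0.05, 2.63], [-2.56, 2.56]. Speed limits (rad/s): [2.57, 2.57, 3.14, 3.14, 3.14, 3.14].

## Interface

Orientations are given as a unit quaternion [x, y, z, w].
In Python, from workcell import ctrl, eyes gives the robot as it stands. The module is installed in compiled form; this text tells all that it offers.
- The arm moves only by the tool carry_out, never from a script. Its argument "deltas" is a list of rows, each a list of 7 numbers: the shift along the tool's x, y, z as a fraction of full scale, then the turn, a rotation vector about the tool's x, y, z as a fraction of full scale, then the closure, from 0 (fully open) to 1 (shut). In form: [[x, y, z, wx, wy, wz, claw], ...]. A call has 1 to 20 rows; each row is the pose to reach, as a shift and turn from the pose commanded when the call began, along the tool's axes at that moment; what a row does not reach only later rows make up. Full scale, the value 1, is 0.1 m for a shift and 60 degrees for a turn. A row lasts 1/10 s, in which the tool goes at most 50 mm and 8.59 degrees, less where a joint would pass 70% of its speed; a pose out of reach is approached as far as the arm can. A call with a number of a shift or a turn outside -1 to 1 is refused whole. A call with a gripper value outside its range is refused whole. The fingers move at their own pace and stop on an object; "newtons" is the grip in N (left out, the last holds). Time passes only in rows, so rows that repeat a pose let the fingers close. It gives the time, the measured TCP pose, the force, the opening and the grip force at its end, in the units of the state.
- ctrl.get_obs(): the state, without advancing time (a new reading comes with each control period).
- eyes.grab_frame(name): name is "scene" or "side" or "wrist"; returns the picture (480x640x3 uint8, red, green, blue); there is no depth.
- eyes.calibration(name): a dict with "fovy" (degrees; the focal length in pixels is half the picture's height over the tangent of half this angle, whatever the lens; pixels are square), "cx", "cy" (the principal point, pixels), "rvec" (rotation vector, rad) and "tvec" (3), from world to camera coordinates, as OpenCV has them; the wrist camera has in their place "tool_from_camera" (4x4, takes a point from camera to tool coordinates, whose origin is the TCP and whose axes are the flange's). Camera axes: x right, y down, z forward; pixel columns grow to the right and rows downward; lengths in m; the calibration is good to about 2 mm. The wrist camera is an equidistant fisheye: a pixel r from the principal point sees the ray r / f radians off the axis. A picture is of the moment at which its call begins: read the wrist's pose just before it. calibration takes no time and is no camera call.
- ctrl.hand_in(): hands the job in; it is judged then, once.
The state is a dict: "time": time; "joints": joint angles; "qvel": joint speeds; "effort": joint torques, N m; "position": TCP position; "ee_rot": TCP orientation; "force": force on the tool from outside, world axes, zero at the start; "wrist_torque": the same for the moment, N m; "opening": finger opening in m; "finger_force": force on a finger pad.
Only numpy, scipy, OpenCV 4.12 (cv2) and the standard library are available. Lean on these libraries where they do the work, as an engineer would, in place of code of your own. Each camera call takes 0.05 s, during which the arm holds its last target. There are 200 camera calls.

## Task

Bring the pepper mill to the front of the spice turntable: swing the lock lever at its right-hand side clear of the rim, push the turntable round by its rim until the mill stands at the front (the side towards you), then swing the lever back until its nose is fully home in the rim's cut-out, so the turntable is locked again. Push with the fingertips only: do not touch, lift or tip the mill, the jars or the tin that ride on the turntable. Leave everything else on the freezer where it is.

Things in the scene. Friction and masses are not known exactly. Their poses are not given: they have to be found in the camera images.
- spice_stand: Fixed round steel foot of the spice turntable, on the freezer lid. Origin: on the turntable's upright axis at lid level (z = 0). Its -x axis points to the turntable's front (within 0.2 rad of straight at the robot), -y is its right, z up. Angles below are about z, anticlockwise from above, from its +x axis: the front is at 180 degrees, the lock's cut-out at 252.
- turntable (a joint): The turntable, a pale wooden disc 290 mm across, 22 to 40 mm above the lid. Rad, growing anticlockwise from above; limits -6.3 and 6.3. Its rim's five cut-outs stand at 180, 252, 324, 36 and 108 degrees plus this value, a jar's place behind each. Locked, it gives only about 0.04 rad each way. It takes about 1 N at the rim and stops at once when not pushed.
- rim_cutout (a point): On the disc: middle of the mouth of the cut-out that is at the front when the joint reads 0, 145 mm from the axis, 31 mm above the lid. All five are alike: finger cut-outs through the rim, 46 mm wide at the mouth, 32 mm at the flat bottom, 23 mm deep. Inward, the disc has a rubber mat and a wire rail (radius 109 mm, 66 mm above the lid) round the jars.
- lock_lever (a joint): Lock on the right of the stand: a steel bell-crank lever swinging level. Rad, anticlockwise from above: 0 = locked, nose fully home in the cut-out at 252 degrees; 0.5 = end of swing, clear. It grows as the knob is pushed away from the robot; the nose is out of the rim above 0.3. It stays where left and takes about 2 N at the knob.
- lock_nose (a point): Tip of the lever's tapered nose, 31 mm above the lid. With the cut-out more than about 0.15 rad off, the nose meets the rim and does not go home; within 0.06 rad the taper draws the disc straight.
- lever_pivot (a point): The lever's upright pivot, fixed to the stand 168 mm from the turntable's axis, 31 mm above the lid; a steel tongue 8 mm thick and 42 mm wide runs along the lid to it.
- lever_knob (a point): Middle of the black upright knob at the lever's outer end: up to 24 mm thick, 30 to 78 mm above the lid, 85 mm from the pivot, this point 55 mm above the lid. A flat bar 14 mm wide, 26 to 36 mm above the lid, joins it to the pivot. There is room for a finger on both sides of it.
- front_place (a point): Where the mill has to stand: middle of the front place, a point fixed to the stand 66 mm in front of the axis, on the mat's top (42 mm above the lid).
- pepper_mill: The pepper mill: slim round clear body with a rounded grey top, 44 mm wide, 90 mm high, the slimmest thing on the turntable. Loose; it stands in any of the four places that are not at the front, 66 mm from the axis. Origin: centre of its underside.
- onion_jar: Square spice jar, pale contents, black cap, 56 mm wide, 125 mm high, loose on the turntable, at the front at the start. Origin: centre of its underside.
- oregano_jar: Square spice jar, green contents, black cap, 56 mm wide, 125 mm high, loose on the turntable. Origin: centre of its underside.
- short_jar: Square spice jar, dark contents, black cap, 52 mm wide, 105 mm high, loose on the turntable. Origin: centre of its underside.
- food_tin: Round tin with a ring-pull lid and printed label, 58 mm wide, 72 mm high, loose on the turntable. Origin: centre of its underside.
- deli_tub: Bystander on the freezer lid, not to be moved: white plastic tub with lid, 76 mm wide, 78 mm high. Origin: centre of its underside.
- cup_stack: Bystander on the freezer lid, not to be moved: stack of paper cups, 61 mm wide and high. Origin: centre of its underside.
- tall_jar: Bystander on the freezer lid, not to be moved: square spice jar, green contents, black cap, 58 mm wide, 135 mm high. Origin: centre of its underside.
- flat_tin: Bystander on the freezer lid, not to be moved: flat tin, 86 mm wide, 40 mm high. Origin: centre of its underside.
- measure_cup: Bystander on the freezer lid, not to be moved: steel measuring cup with a long handle, 146 mm long, 45 mm high. Origin: centre of its underside.
- thermometer: Bystander on the freezer lid, not to be moved: probe thermometer lying flat, 186 mm long, 17 mm high. Origin: centre of its underside.
- timer: Bystander on the freezer lid, not to be moved: round kitchen timer, 65 mm wide, 42 mm high. Origin: centre of its underside.

How it is judged:
On the way, in this order (a step that is already met when the one before it is completed fails the run):
1. the lock lever is swung clear of the rim (value of joint lock_lever above 0.32 rad), for 0.2 s.
2. the turntable, still unlocked, has brought the pepper mill to the front (value of joint lock_lever above 0.25 rad and horizontal distance between pepper_mill and front_place below 0.015 m), for 0.2 s.
At the end, for the whole second after the job is handed in: The lock lever is home (joint below 0.06 rad) in a cut-out of the rim, the pepper mill's centre is within 15 mm of the centre of the front place, the turntable is at rest, and the mill and the jars and the tin stand upright (within 0.2 rad) on the turntable (value of joint lock_lever below 0.06 rad and horizontal distance between pepper_mill and front_place below 0.015 m and velocity of joint turntable between -0.05 and 0.05 rad/s and angle between each of pepper_mill, onion_jar, oregano_jar, short_jar, food_tin's own z axis and vertical below 0.2 rad and height (world z) of pepper_mill between 0.035 and 0.05 m and height (world z) of onion_jar between 0.035 and 0.05 m and height (world z) of oregano_jar between 0.035 and 0.05 m and height (world z) of short_jar between 0.035 and 0.05 m and height (world z) of food_tin between 0.035 and 0.05 m); the robot touches nothing.
It fails at once if the robot touches the mill, a jar or the tin on the turntable (more than 0.5 N) (contact force between any of the fingers, the arm and pepper_mill above 0.5 N or contact force between any of the fingers, the arm and onion_jar above 0.5 N or contact force between any of the fingers, the arm and oregano_jar above 0.5 N or contact force between any of the fingers, the arm and short_jar above 0.5 N or contact force between any of the fingers, the arm and food_tin above 0.5 N).
It fails at once if the mill, a jar or the tin is lifted off the turntable (by more than 15 mm) or tipped (by more than 0.35 rad) (height (world z) of any of pepper_mill, onion_jar, oregano_jar, short_jar, food_tin above 0.057 m or angle between any of pepper_mill, onion_jar, oregano_jar, short_jar, food_tin's own z axis and vertical above 0.35 rad).
It fails at once if another thing on the freezer lid is moved by more than 20 mm (distance of any of deli_tub, cup_stack, tall_jar, flat_tin, measure_cup, thermometer, timer from where it was at the start of the episode above 0.02 m).
It also fails if it takes over 72 s, if anything falls off the work surface, if the arm or the gripper's body presses on something with over 40 N, if the wrist force passes 120 N, or if a joint passes its speed limit or range.

## Working session

There is one attempt and no reset: what is moved stays moved. The work goes in short steps, Python scripts to look and compute and a tool call to move; the robot and the scene stay as the last step left them, time stands still between calls to the robot, and variables do not carry over. Pictures are saved under pics/ and viewed, at most 10 in all, crops included, and the job is handed in when it is done.

Besides the shell and the picture viewer there is one more tool, called after "Request:" by a JSON object that holds its "fn" and its "kwargs", one argument or row to a line. carry_out: Moves the arm, as the interface text tells. Shift numbers are shares of 0.1 m and turn numbers shares of 60 degrees, none past 1 either way. Its arguments: {"type":"object","properties":{"deltas":{"type":"array"},"newtons":{"type":"number"}},"required":["deltas"]}

```bash
mkdir -p pics; cat > h.py <<'E'
import numpy as np,cv2
from workcell import ctrl,eyes
def cal(n):
    c=eyes.calibration(n);f=240/np.tan(np.radians(c["fovy"])/2);return c,f
def ray(n,u,v,z):
    c,f=cal(n);R=cv2.Rodrigues(np.array(c["rvec"],float))[0];t=np.array(c["tvec"],float).ravel()
    d=R.T@np.array([(u-c["cx"])/f,(v-c["cy"])/f,1]);o=-R.T@t
    return o+d*(z-o[2])/d[2]
def proj(n,p):
    c,f=cal(n);R=cv2.Rodrigues(np.array(c["rvec"],float))[0];q=R@np.array(p,float)+np.array(c["tvec"],float).ravel()
    return f*q[0]/q[2]+c["cx"],f*q[1]/q[2]+c["cy"]
E
python3 - <<'E'
from h import *
for n in("scene","side"):
    cv2.imwrite(f"pics/{n}0.png",cv2.resize(eyes.grab_frame(n)[:,:,::-1],(800,600)))
    c,f=cal(n);print(n,c,f)
o=ctrl.get_obs();print(o["position"],o["ee_rot"],ctrl.pinch_z)
cv2.imwrite("pics/wrist0.png",cv2.resize(eyes.grab_frame("wrist")[:,:,::-1],(800,600)));print(eyes.calibration("wrist"))
E
```

```text
scene {'fovy': 42.997874842914285, 'cx': 326.72832225750057, 'cy': 236.5225317101589, 'rvec': array([ 1.03629953, -2.20066672,  1.19917682]), 'tvec': array([0.37407282, 0.23923522, 1.36024447])} 609.3086324207034
side {'fovy': 53.007014521746406, 'cx': 318.10087408834795, 'cy': 236.22649846468872, 'rvec': array([ 2.29281998, -0.09657122,  0.01831338]), 'tvec': array([-0.50984898,  0.12663297,  1.18255233])} 481.2917483109381
[5.74563650e-01 9.06194255e-06 2.30568158e-01] [ 7.07107384e-01  7.07105716e-01 -5.52226890e-04 -5.90126080e-04] 0.0187
{'fovy': 65.70646984690485, 'cx': 319.3532025539239, 'cy': 234.42732236501254, 'tool_from_camera': array([[ 1.15097108e-03, -9.51206200e-01, -3.08553789e-01,
         7.83624597e-02],
       [ 9.99999330e-01,  1.05737161e-03,  4.70556110e-04,
        -4.91254220e-04],
       [-1.21339872e-04, -3.08554124e-01,  9.51206780e-01,
        -1.42112592e-01],
       [ 0.00000000e+00,  0.00000000e+00,  0.00000000e+00,
         1.00000000e+00]])}
```

View pics/scene0.png

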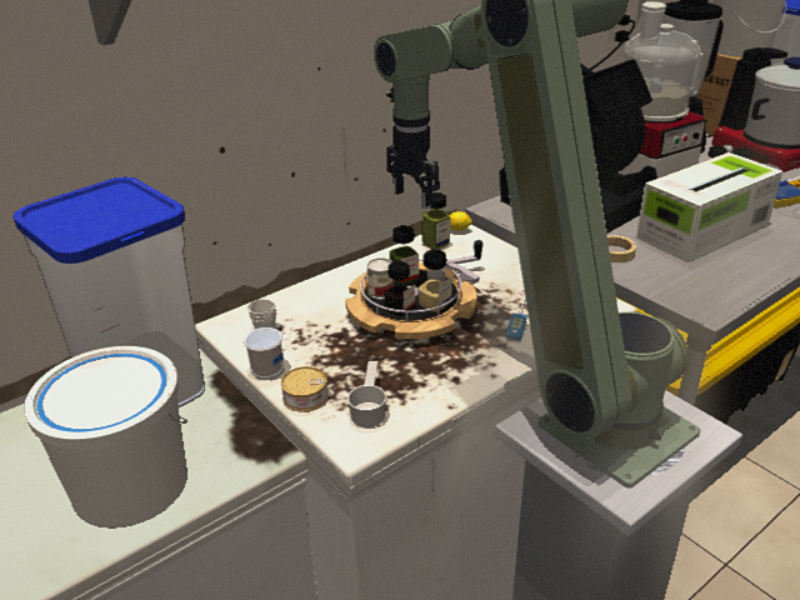

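View pics/side0.png

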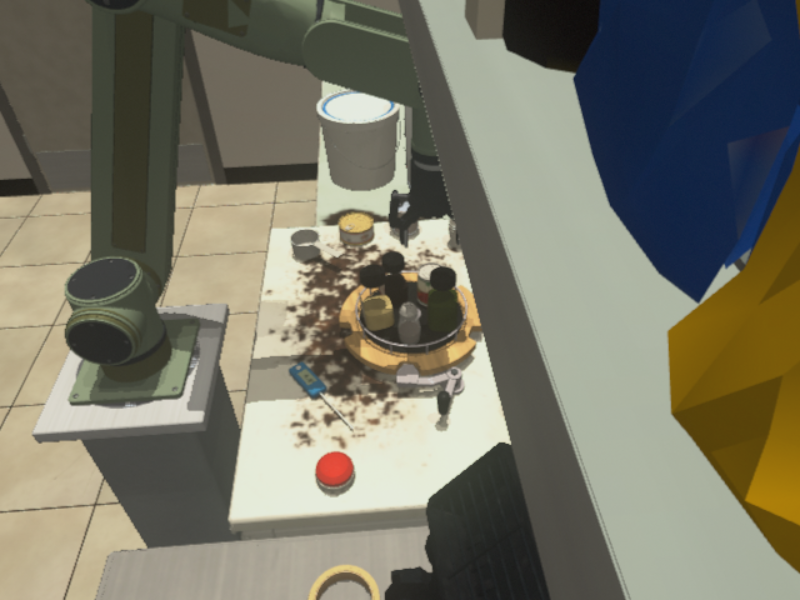

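View pics/wrist0.png

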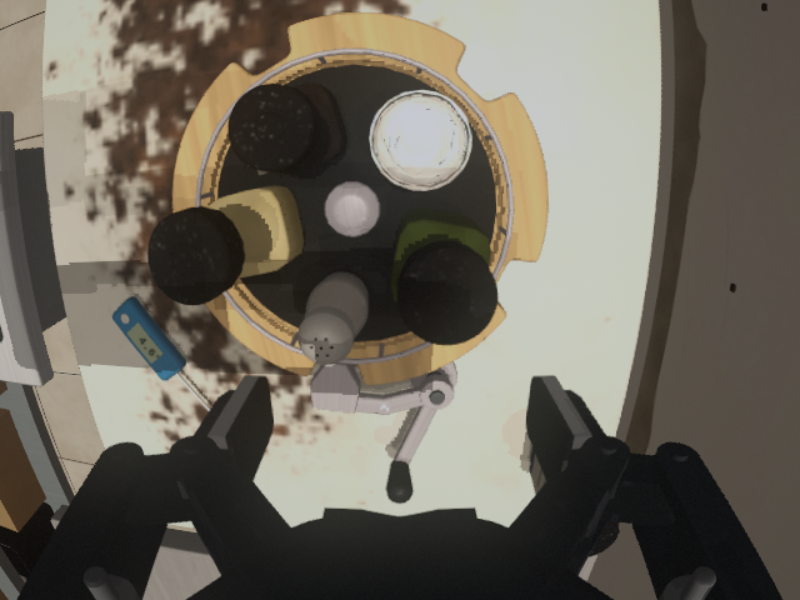

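The pictures show the mill at the right-hand place: wrist (325,340), scaled to 800x600, just behind the lock. The lever pivot is at (437,397) and the knob at (399,480). The onion jar is at the front, (195,255). Mouth midpoints of the cut-outs are near (489,70), (262,43) and (524,288). The thermometer lies front-right and the red timer further right. The mill therefore needs a 72° clockwise turn.

```bash
cat >> h.py <<'E'
from scipy.spatial.transform import Rotation as Ro
from scipy.optimize import least_squares
def wray(u,v,z,pos,q):
    c,f=cal("wrist");x=np.array([u-c["cx"],v-c["cy"]]);r=np.linalg.norm(x);th=r/f
    d=np.r_[x/r*np.sin(th),np.cos(th)];T=c["tool_from_camera"];R=Ro.from_quat(q).as_matrix()
    o=R@T[:3,3]+pos;d=R@T[:3,:3]@d
    return o+d*(z-o[2])/d[2]
E
python3 - <<'E'
from h import *
np.set_printoptions(precision=4,suppress=True)
o=ctrl.get_obs();P,Q=np.array(o["position"]),o["ee_rot"]
w=lambda u,v,z:wray(u*.8,v*.8,z,P,Q)
rim=np.array([w(*p,.04)[:2] for p in[(175,205),(547,215),(365,14),(184,150),(420,25),(540,160),(200,290),(320,18),(460,357)]])
s=least_squares(lambda c:np.hypot(*(rim-c[:2]).T)-.145,[.6,.0]);c=s.x;print("centre",c,s.fun)
for p,a in[((489,70),36),((262,43),108),((524,288),324)]:
    q=w(*p,.04)[:2]-c;print(np.hypot(*q),np.degrees(np.arctan2(q[1],q[0]))-a)
print("pivot",w(437,397,.04),"knob",w(399,478,.078), w(400,485,.065))
print("side: pivot",ray("side",454*.8,374*.8,.04),"knob",ray("side",445*.8,397*.8,.078))
for n,u,v,z in[("thermoL",292,368,.01),("thermoR",322,392,.01),("tip",352,430,.005),("timer",335,470,.03),("cupm",305,240,.045),("flat",357,226,.04)]:print(n,ray("side",u*.8,v*.8,z))
for n,u,v,z in[("tub",265,340,.078),("cups",262,305,.061),("tall",436,203,.135),("flat",304,380,.04),("meas",367,395,.045),("handle",371,365,.04),("timer",0,0,.04)]:print(n,ray("scene",u*.8,v*.8,z))
E
```

```text
centre [0.542  0.0325] [-0.0026 -0.0029 -0.0004 -0.0042 -0.0016 -0.0047 -0.0041 -0.0001 -0.0039]
0.1409965354532314 11.406240505732704
0.14367716778383138 9.771619300884154
0.1405313702975657 -348.32301202246583
pivot [ 0.6055 -0.1202  0.04  ] knob [ 0.5741 -0.176   0.078 ] [ 0.575  -0.1954  0.065 ]
side: pivot [ 0.6046 -0.1278  0.04  ] knob [ 0.576  -0.2089  0.078 ]
thermoL [ 0.3054 -0.0589  0.01  ]
thermoR [ 0.3635 -0.1228  0.01  ]
tip [ 0.4164 -0.2079  0.005 ]
timer [ 0.3893 -0.3005  0.03  ]
cupm [0.32   0.3042 0.045 ]
flat [0.4415 0.3555 0.04  ]
tub [0.5492 0.3922 0.078 ]
cups [0.6868 0.3222 0.061 ]
tall [ 0.7052 -0.1797  0.135 ]
flat [0.4381 0.3779 0.04  ]
meas [0.3216 0.3167 0.045 ]
handle [0.3936 0.2542 0.04  ]
timer [ 4.6237 -0.1753  0.04  ]
```

Request:
{"fn": "carry_out", "kwargs": {
  "deltas": [
    [-0.35, 0, 0, 0, 0, 0, 0.4],
    [-0.7, 0, 0, 0, 0, 0, 0.4],
    [-1, 0, 0, 0, 0, 0, 0.4],
    [-1, 0, 0, 0, 0, 0, 0.4]
  ]
}}

```text
time: 0.55
position: [0.5748, -0.1031, 0.2309]
ee_rot: [0.708, 0.706, -0.001, 0.0]
force: [0.3, 0.5, 0.3]
opening: 0.0513
finger_force: 0.0
```

Request:
{"fn": "carry_out", "kwargs": {
  "deltas": [
    [-0.35, 0, 0, 0, 0, 0, 0.4],
    [-0.7, 0, 0, 0, 0, 0, 0.4],
    [-1, 0, 0, 0, 0, 0, 0.4],
    [-1, 0, 0.3, 0, 0, 0, 0.4],
    [-1, 0, 0.6, 0, 0, 0, 0.4],
    [-1, 0, 0.6, 0, 0, 0, 0.4]
  ]
}}

```text
time: 1.15
position: [0.5723, -0.1986, 0.167]
ee_rot: [0.707, 0.707, -0.002, -0.005]
force: [-0.9, -0.6, -0.7]
opening: 0.051
finger_force: 0.0
```

```bash
python3 - <<'E'
from h import *
o=ctrl.get_obs();print(o["time"],o["position"],o["opening"],o["force"])
cv2.imwrite("pics/w1.png",cv2.resize(eyes.grab_frame("wrist")[:,:,::-1],(800,600)))
E
```

```text
1.15 [ 0.57230599 -0.1985549   0.16697519] 0.05100175812158576 [-0.90868089 -0.59797284 -0.70058008]
```

View pics/w1.png

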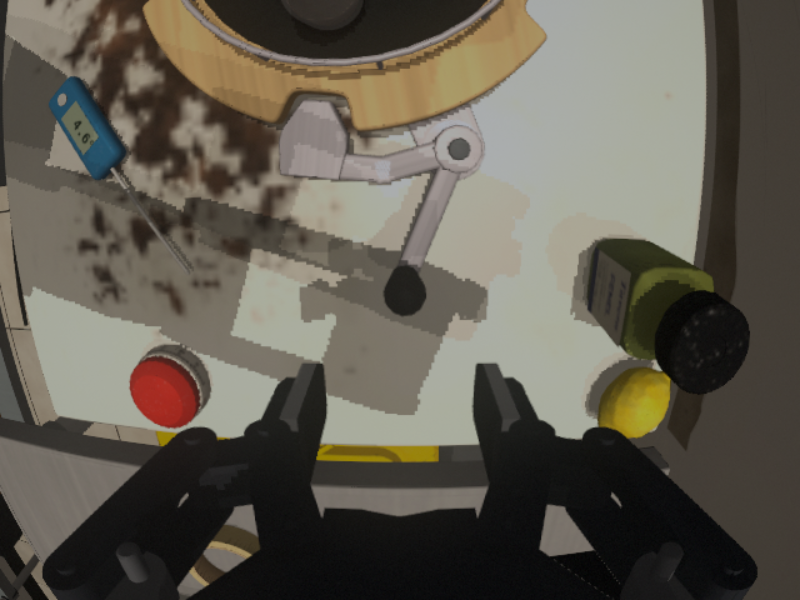

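The knob top is at (405,290), the pivot at (458,149) and the tall jar's foot at about (600,330). The nose sits in the cut-out at (318,110).

```bash
python3 - <<'E'
from h import *
o=ctrl.get_obs();P,Q=np.array(o["position"]),o["ee_rot"]
w=lambda u,v,z:wray(u*.8,v*.8,z,P,Q).round(4)
print("pivot",w(458,149,.04),"knob",w(405,290,.076),"jarbase",w(590,240,0),w(590,290,0.0),w(625,355,0),"cap",w(703,341,.135))
print("therm",w(75,80,.015),w(100,180,.015),"cut252",w(318,122,.04))
E
```

```text
pivot [ 0.6068 -0.1208  0.04  ] knob [ 0.5761 -0.1952  0.076 ] jarbase [ 0.7104 -0.1807  0.    ] [ 0.7148 -0.2186  0.    ] [ 0.7552 -0.2734  0.    ] cap [ 0.7216 -0.202   0.135 ]
therm [ 0.3309 -0.0504  0.015 ] [ 0.3525 -0.1297  0.015 ] cut252 [ 0.5258 -0.1046  0.04  ]
```

Request:
{"fn": "carry_out", "kwargs": {
  "deltas": [
    [0, 0, 0.35, 0, 0, 0, 0.4],
    [0, 0, 0.7, 0, 0, 0, 0.4],
    [0, 0, 1, 0, 0, 0, 0.4]
  ]
}}

```text
time: 1.5
position: [0.5763, -0.1997, 0.0721]
ee_rot: [0.707, 0.707, 0.001, 0.001]
force: [0.4, 0.3, -0.5]
opening: 0.0511
finger_force: 0.0
```

Request:
{"fn": "carry_out", "kwargs": {
  "deltas": [
    [0, 0, 0.15, 0, 0, 0, 0.4],
    [0, 0, 0.27, 0, 0, 0, 0.4],
    [0, 0.07, 0.27, 0, 0, 0, 0.4],
    [0, 0.14, 0.27, 0, 0, 0, 0.4],
    [-0.02, 0.21, 0.27, 0, 0, 0, 0.4],
    [-0.03, 0.28, 0.27, 0, 0, 0, 0.4],
    [-0.04, 0.35, 0.27, 0, 0, 0, 0.4],
    [-0.05, 0.42, 0.27, 0, 0, 0, 0.4],
    [-0.05, 0.49, 0.27, 0, 0, 0, 0.4],
    [-0.05, 0.5, 0.27, 0, 0, 0, 0.4],
    [-0.05, 0.5, 0.27, 0, 0, 0, 0.4]
  ]
}}

```text
time: 2.6
position: [0.6259, -0.2046, 0.0443]
ee_rot: [0.707, 0.707, 0.001, 0.0]
force: [-0.1, -0.2, -0.0]
opening: 0.0513
finger_force: 0.0
```

```bash
python3 - <<'E'
from h import *
o=ctrl.get_obs();print(o["time"],o["position"],o["opening"],o["force"])
cv2.imwrite("pics/w2.png",cv2.resize(eyes.grab_frame("wrist")[:,:,::-1],(800,600)))
E
```

```text
2.6 [ 0.62585449 -0.20461927  0.04429889] 0.05125694018009044 [-0.11695987 -0.21238064 -0.04669011]
```

View pics/w2.png

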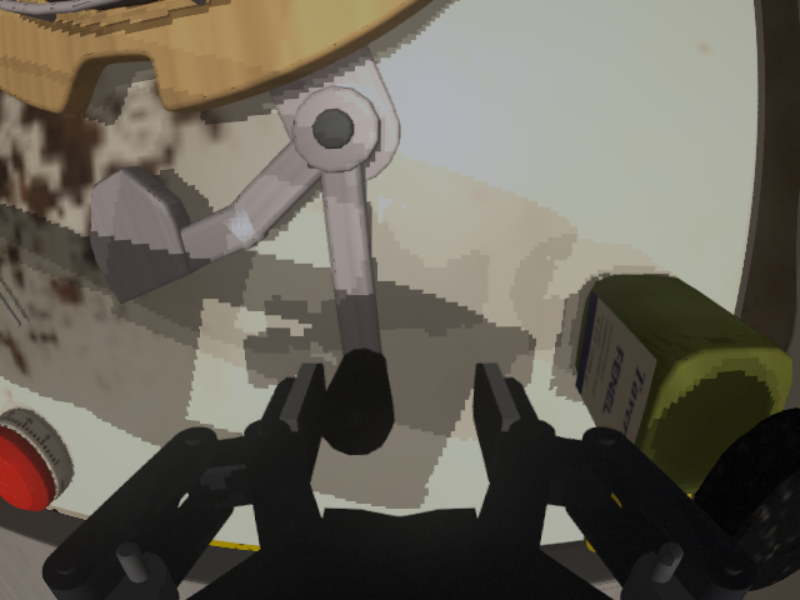

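The nose at (140,230) is well clear of the rim. I'm backing off the knob, going up and over to the left side.

Request:
{"fn": "carry_out", "kwargs": {
  "deltas": [
    [0, -0.12, 0, 0, 0, 0, 0.4],
    [0, -0.12, -0.4, 0, 0, 0, 0.4],
    [0, -0.12, -0.8, 0, 0, 0, 0.4],
    [0, -0.12, -1, 0, 0, 0, 0.4]
  ]
}}

```text
time: 3.05
position: [0.6147, -0.2051, 0.1483]
ee_rot: [0.707, 0.707, 0.002, 0.003]
force: [-0.6, 0.9, 1.6]
opening: 0.0513
finger_force: 0.0
```

Request:
{"fn": "carry_out", "kwargs": {
  "deltas": [
    [0, 0, -0.5, 0, 0, 0, 1],
    [0, 0, -1, 0, 0, 0, 1],
    [0.35, -0.15, -1, 0, 0, 0, 1],
    [0.7, -0.3, -1, 0, 0, 0, 1],
    [1, -0.5, -1, 0, 0, 0, 1],
    [1, -0.5, -1, 0, 0, 0, 1]
  ]
}}

```text
time: 3.65
position: [0.5607, -0.1015, 0.245]
ee_rot: [0.706, 0.708, 0.001, -0.001]
force: [0.0, -0.2, -0.1]
opening: -0.0001
finger_force: 0.0
```

Request:
{"fn": "carry_out", "kwargs": {
  "deltas": [
    [0.3, -0.2, 0, 0, 0, 0, 1],
    [0.65, -0.4, 0, 0, 0, 0, 1],
    [1, -0.6, 0, 0, 0, 0, 1]
  ]
}}

```text
time: 3.95
position: [0.5028, -0.0043, 0.2443]
ee_rot: [0.708, 0.707, 0.001, 0.0]
force: [1.2, 0.5, 0.2]
opening: 0.0001
finger_force: 0.0
```

Request:
{"fn": "carry_out", "kwargs": {
  "deltas": [
    [0.3, -0.2, 0, 0, 0, 0, 1],
    [0.65, -0.4, 0, 0, 0, 0, 1],
    [1, -0.6, 0, 0, 0, 0, 1]
  ]
}}

```text
time: 4.25
position: [0.4427, 0.0961, 0.2445]
ee_rot: [0.707, 0.707, 0.001, 0.0]
force: [0.9, 0.0, -0.4]
opening: -0.0002
finger_force: 0.0
```

Request:
{"fn": "carry_out", "kwargs": {
  "deltas": [
    [0.3, 0, 0, 0, 0, 0, 1],
    [0.65, 0, 0, 0, 0, 0, 1],
    [1, 0, 0, 0, 0, 0, 1],
    [1, 0, 0, 0, 0, 0, 1]
  ]
}}

```text
time: 4.65
position: [0.4436, 0.1983, 0.2444]
ee_rot: [0.706, 0.708, 0.001, -0.0]
force: [0.2, -0.5, 0.6]
opening: -0.0001
finger_force: 0.0
```

```bash
cat >> h.py <<'E'
C=np.array([.542,.0325]);YAW=np.radians(11.3)
def pose(ang,r,z,tilt):  # ang deg world azimuth; tool x outward, lean outward by tilt
    a=np.radians(ang);x=np.array([np.cos(a),np.sin(a),0]);Z=np.array([0,0,-1.]);y=np.cross(Z,x)
    R=Ro.from_matrix(np.c_[x,y,Z])*Ro.from_euler('y',-tilt,degrees=True)
    return np.r_[C+r*x[:2],z],R
def delta(p,R,o=None):
    o=o or ctrl.get_obs();R0=Ro.from_quat(o["ee_rot"])
    return np.r_[R0.inv().apply(p-np.array(o["position"]))/.1,(R0.inv()*R).as_rotvec()/np.radians(60)].round(2)
E
python3 - <<'E'
from h import *
o=ctrl.get_obs();print(o["time"],o["position"],o["opening"],o["force"],o["joints"])
p,R=pose(119.3,.19,.12,20);print(R.apply([0,0,1]),p,delta(p,R))
cv2.imwrite("pics/w3.png",cv2.resize(eyes.grab_frame("wrist")[:,:,::-1],(800,600)))
E
```

```text
4.65 [0.44362793 0.19834059 0.24441666] -9.058798880737075e-05 [ 0.17077971 -0.54070528  0.58288965] [0.39567102 0.16910026 1.73681941 0.00176467 1.23351584 0.39138742]
[ 0.16737866 -0.29826526 -0.93969262] [0.44901733 0.19819316 0.12      ] [-0.    0.05  1.24 -0.08 -0.33 -0.48]
```

View pics/w3.png

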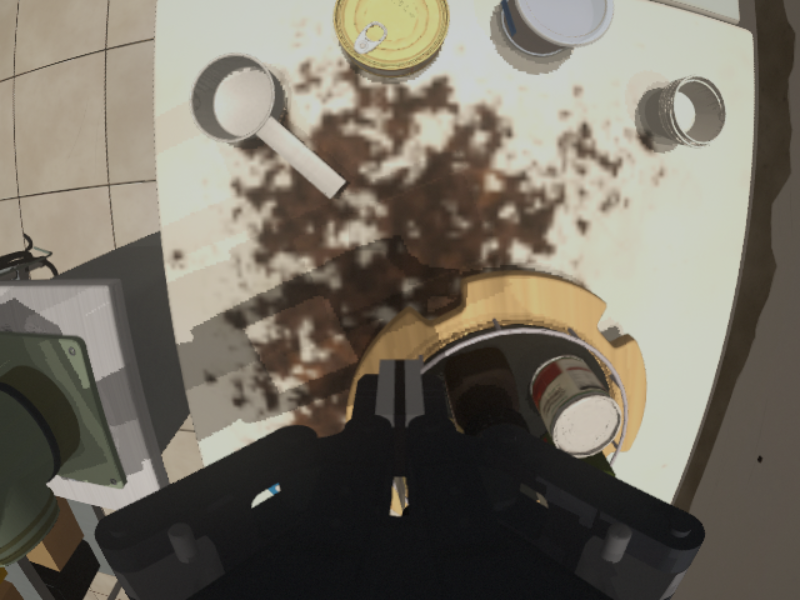

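The left cut-out mouth lies between (408,312) and (463,278); the measuring-cup handle ends at (340,190). The closed tips span (380–420, 360).

```bash
python3 - <<'E'
from h import *
o=ctrl.get_obs();P,Q=np.array(o["position"]),o["ee_rot"]
w=lambda u,v,z:wray(u*.8,v*.8,z,P,Q).round(4)
for a in[(408,312,.04),(463,278,.04),(605,303,.04),(640,338,.04)]:
    q=w(*a);d=q[:2]-C;print(q,np.hypot(*d),np.degrees(np.arctan2(d[1],d[0])))
print("handle",w(340,190,.04),"tipw",w(380,362,P[2])-w(420,362,P[2]))
E
```

```text
[0.4504 0.1468 0.04  ] 0.14647542455988993 128.70867978889575
[0.4931 0.1751 0.04  ] 0.15075135156939723 108.92772604928253
[0.6175 0.1544 0.04  ] 0.14338709844333974 58.227576835379566
[0.6595 0.121  0.04  ] 0.14710030591402584 36.98674815585844
handle [0.3988 0.2432 0.04  ] tipw [-0.0137 -0.0001  0.    ]
```

Request:
{"fn": "carry_out", "kwargs": {
  "deltas": [
    [0, 0, 0.1, -0.02, -0.08, -0.12, 1],
    [0, 0, 0.3, -0.04, -0.16, -0.24, 1],
    [0, 0.02, 0.6, -0.06, -0.25, -0.36, 1],
    [0, 0.05, 0.9, -0.08, -0.33, -0.48, 1],
    [0, 0.05, 0.9, -0.08, -0.33, -0.48, 1],
    [0, 0.05, 0.9, -0.08, -0.33, -0.48, 1]
  ]
}}

```text
time: 5.3
position: [0.4481, 0.1946, 0.1546]
ee_rot: [0.5, 0.848, -0.091, 0.149]
force: [0.2, 0.3, -0.5]
opening: -0.0002
finger_force: 0.0
```

```bash
python3 - <<'E'
from h import *
o=ctrl.get_obs();print(o["position"])
def ob(a,r,z,t=20):
    p,R=pose(a,r,z,t);return dict(position=p,ee_rot=R.as_quat())
def D(a,r,z,o,t=20):
    p,R=pose(a,r,z,t);return delta(p,R,o).tolist()
print("A",D(119.3,.19,.07,o))
s=ob(119.3,.19,.07);print("B",D(119.3,.19,.02,s),D(119.3,.142,.02,s))
s=ob(119.3,.142,.02);print("C",[D(119.3-d,.142,.02,s) for d in(6,12,18,24,30,36)])
E
```

```text
[0.44811954 0.19459142 0.15458474]
A [0.32, 0.03, 0.78, -0.01, 0.0, -0.0]
B [0.17, -0.0, 0.47, 0.0, 0.0, 0.0] [-0.28, 0.0, 0.63, 0.0, 0.0, 0.0]
C [[-0.01, 0.15, 0.0, 0.03, 0.0, 0.09], [-0.03, 0.3, 0.01, 0.07, 0.0, 0.19], [-0.07, 0.44, 0.02, 0.1, 0.0, 0.28], [-0.12, 0.58, 0.04, 0.14, 0.0, 0.38], [-0.18, 0.71, 0.07, 0.17, 0.0, 0.47], [-0.25, 0.83, 0.09, 0.21, -0.0, 0.56]]
```

Request:
{"fn": "carry_out", "kwargs": {
  "deltas": [
    [0.16, 0, 0.39, 0, 0, 0, 1],
    [0.32, 0.03, 0.78, -0.01, 0, 0, 1],
    [0.32, 0.03, 0.78, -0.01, 0, 0, 1]
  ]
}}

```text
time: 5.6
position: [0.4476, 0.1969, 0.0682]
ee_rot: [0.499, 0.849, -0.089, 0.15]
force: [-0.5, -1.6, 0.4]
opening: 0.0001
finger_force: 0.0
```

Request:
{"fn": "carry_out", "kwargs": {
  "deltas": [
    [0.08, 0, 0.23, 0, 0, 0, 1],
    [0.17, 0, 0.47, 0, 0, 0, 1],
    [0.06, 0, 0.51, 0, 0, 0, 1],
    [-0.06, 0, 0.55, 0, 0, 0, 1],
    [-0.17, 0, 0.59, 0, 0, 0, 1],
    [-0.28, 0, 0.63, 0, 0, 0, 1],
    [-0.28, 0, 0.63, 0, 0, 0, 1],
    [-0.28, 0, 0.63, 0, 0, 0, 1]
  ]
}}

```text
time: 6.4
position: [0.4727, 0.1568, 0.0211]
ee_rot: [0.499, 0.849, -0.086, 0.152]
force: [-0.0, -0.1, 1.3]
opening: -0.0002
finger_force: 0.0
```

Request:
{"fn": "carry_out", "kwargs": {
  "deltas": [
    [0, 0.08, 0, 0.02, 0, 0.05, 1],
    [-0.01, 0.15, 0, 0.03, 0, 0.09, 1],
    [-0.02, 0.23, 0, 0.05, 0, 0.14, 1],
    [-0.03, 0.3, 0.01, 0.07, 0, 0.19, 1],
    [-0.05, 0.37, 0.02, 0.09, 0, 0.24, 1],
    [-0.07, 0.44, 0.02, 0.1, 0, 0.28, 1],
    [-0.09, 0.51, 0.03, 0.12, 0, 0.33, 1],
    [-0.12, 0.58, 0.04, 0.14, 0, 0.38, 1],
    [-0.15, 0.65, 0.06, 0.16, 0, 0.43, 1],
    [-0.18, 0.71, 0.07, 0.17, 0, 0.47, 1],
    [-0.22, 0.77, 0.08, 0.19, 0, 0.52, 1],
    [-0.25, 0.83, 0.09, 0.21, 0, 0.56, 1],
    [-0.25, 0.83, 0.09, 0.21, 0, 0.56, 1]
  ]
}}

```text
time: 7.7
position: [0.5592, 0.1748, 0.021]
ee_rot: [0.736, 0.655, -0.13, 0.116]
force: [0.6, -0.5, -0.8]
opening: 0.0001
finger_force: 0.0
```

```bash
python3 - <<'E'
from h import *
o=ctrl.get_obs();print(o["position"],o["force"]);d=np.array(o["position"])[:2]-C;print(np.hypot(*d),np.degrees(np.arctan2(d[1],d[0])))
def D(a,r,z,t=20):
    p,R=pose(a,r,z,t);return delta(p,R,o).tolist()
print([D(83.3-d,.142,.02) for d in(6,12,18,24,30,36)])
cv2.imwrite("pics/w4.png",cv2.resize(eyes.grab_frame("wrist")[:,:,::-1],(800,600)))
E
```

```text
[0.55923946 0.17478099 0.02099664] [ 0.64410804 -0.45244202 -0.81856028]
0.14332159199685465 83.09143925024908
[[-0.02, 0.14, 0.02, 0.04, 0.0, 0.09], [-0.04, 0.29, 0.02, 0.07, 0.0, 0.19], [-0.07, 0.43, 0.04, 0.1, 0.0, 0.28], [-0.12, 0.57, 0.06, 0.14, 0.0, 0.38], [-0.19, 0.7, 0.08, 0.17, 0.0, 0.47], [-0.26, 0.83, 0.11, 0.21, 0.0, 0.56]]
```

View pics/w4.png

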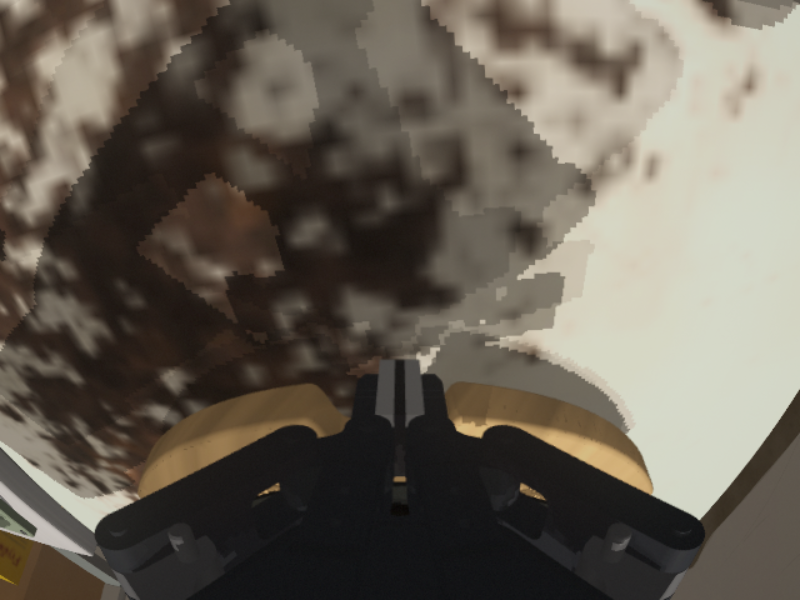

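The tips sit in the cut-out close to its leading flank: mouth (330–448, 389), tips centred at 400. The cut-out centre is therefore at about 84.8°, and I need 47.3°.

Request:
{"fn": "carry_out", "kwargs": {
  "deltas": [
    [-0.01, 0.07, 0.01, 0.02, 0, 0.05, 1],
    [-0.02, 0.14, 0.02, 0.04, 0, 0.09, 1],
    [-0.03, 0.22, 0.02, 0.05, 0, 0.14, 1],
    [-0.04, 0.29, 0.02, 0.07, 0, 0.19, 1],
    [-0.05, 0.36, 0.03, 0.09, 0, 0.24, 1],
    [-0.07, 0.43, 0.04, 0.1, 0, 0.28, 1],
    [-0.1, 0.5, 0.05, 0.12, 0, 0.33, 1],
    [-0.12, 0.57, 0.06, 0.14, 0, 0.38, 1],
    [-0.16, 0.64, 0.07, 0.16, 0, 0.43, 1],
    [-0.19, 0.7, 0.08, 0.17, 0, 0.47, 1],
    [-0.22, 0.77, 0.1, 0.19, 0, 0.52, 1],
    [-0.26, 0.83, 0.11, 0.21, 0, 0.56, 1],
    [-0.28, 0.86, 0.12, 0.22, 0, 0.58, 1],
    [-0.28, 0.86, 0.12, 0.22, 0, 0.58, 1]
  ]
}}

```text
time: 9.15
position: [0.6404, 0.1335, 0.0193]
ee_rot: [0.906, 0.386, -0.163, 0.065]
force: [1.2, -0.1, 0.6]
opening: 0.0
finger_force: 0.0
```

```bash
python3 - <<'E'
from h import *
o=ctrl.get_obs();print(o["time"],o["position"],o["force"]);d=np.array(o["position"])[:2]-C;print(np.hypot(*d),np.degrees(np.arctan2(d[1],d[0])))
a=eyes.grab_frame("wrist")[:,:,::-1];b=eyes.grab_frame("side")[:,:,::-1][160:330,240:420]
m=np.hstack([cv2.resize(a,(400,300)),cv2.resize(b,(400,300))])
m=np.vstack([m,np.hstack([cv2.resize(a[280:480,200:440],(400,300)),cv2.resize(eyes.grab_frame("scene")[:,:,::-1][160:290,250:420],(400,300))])])
cv2.imwrite("pics/w5.png",m)
E
```

```text
9.15 [0.64035554 0.13349575 0.01928582] [ 1.17704758 -0.12421673  0.60522427]
0.1409750133467476 45.75877946974793
```

View pics/w5.png

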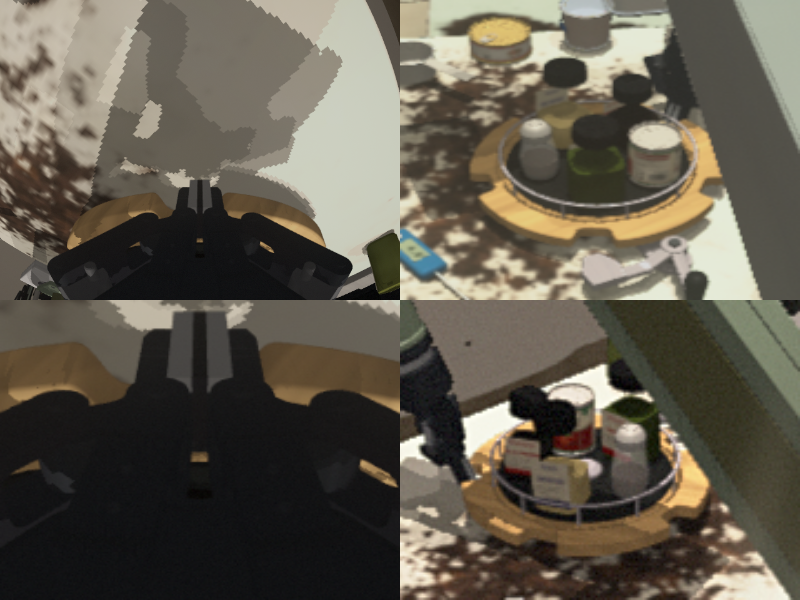

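The mill now stands at the front; the cut-out facing the nose shows in the side crop at about (588,237), the front one at about (482,200). I'll check the disc angle, and compute the retreat and the way to the knob.

```bash
python3 - <<'E'
from h import *
for u,v in[(566,239),(611,234),(588,237)]:
    q=ray("side",240+(u-400)*.45,160+v*170/300,.031);d=q[:2]-C;print(q,np.hypot(*d),np.degrees(np.arctan2(d[1],d[0]))%360)
# mill underside/top
q=ray("side",240+(540-400)*.45,160+180*170/300,.042);d=q[:2]-C;print("mill base~",q,np.degrees(np.arctan2(d[1],d[0]))%360)
# retreat: out radially 50mm, then up, level orientation
o=ctrl.get_obs()
def D(p,R):return delta(np.array(p),R,o).tolist()
p,R=pose(45.76,.141,.0193,20)
p1,_=pose(45.76,.19,.03,20);p2=p1.copy();p2[2]=.12
print(D(p1,R),D(p2,R))
E
```

```text
[ 0.4966105  -0.09847664  0.031     ] 0.1386184947646971 250.88642002909256
[ 0.54400281 -0.09411274  0.031     ] 0.12662858228512117 270.90625121184587
[ 0.51965628 -0.09711926  0.031     ] 0.13153095994944594 260.2194953222029
mill base~ [0.47530387 0.00260332 0.042     ] 204.1444059394943
[0.42, 0.02, -0.27, -0.0, 0.0, 0.01] [0.11, 0.01, -1.11, -0.0, 0.0, 0.01]
```

Request:
{"fn": "carry_out", "kwargs": {
  "deltas": [
    [0, -0.03, 0, 0, 0, 0, 1],
    [0.14, 0, -0.08, 0, 0, 0, 1],
    [0.28, 0, -0.18, 0, 0, 0, 1],
    [0.42, 0, -0.27, 0, 0, 0, 1],
    [0.3, 0, -0.6, 0, 0, 0, 1],
    [0.15, 0, -1, 0, 0, 0, 1],
    [0.15, 0, -1, 0, 0, 0, 1]
  ]
}}

```text
time: 10.0
position: [0.6766, 0.1705, 0.1147]
ee_rot: [0.906, 0.387, -0.157, 0.066]
force: [-0.4, 0.3, 0.9]
opening: 0.0002
finger_force: 0.0
```

```bash
python3 - <<'E'
from h import *
o=ctrl.get_obs();print(o["position"])
R=Ro.from_matrix(np.array([[0,1,0],[1,0,0],[0,0,-1.]]))
print(delta(np.array([.66,.14,.20]),R,o).tolist())
E
```

```text
[0.67658842 0.17051898 0.11473395]
[-0.6, 0.09, -0.69, -0.13, 0.31, -0.72]
```

Request:
{"fn": "carry_out", "kwargs": {
  "deltas": [
    [-0.14, 0, -0.4, 0, 0, 0, 1],
    [-0.3, 0, -0.8, -0.02, 0.05, -0.12, 1],
    [-0.4, 0.03, -0.75, -0.04, 0.1, -0.24, 1],
    [-0.5, 0.06, -0.72, -0.07, 0.16, -0.36, 1],
    [-0.6, 0.09, -0.69, -0.09, 0.21, -0.48, 1],
    [-0.6, 0.09, -0.69, -0.11, 0.26, -0.6, 1],
    [-0.6, 0.09, -0.69, -0.13, 0.31, -0.72, 1],
    [-0.6, 0.09, -0.69, -0.13, 0.31, -0.72, 1]
  ]
}}

```text
time: 10.8
position: [0.6572, 0.138, 0.1938]
ee_rot: [0.709, 0.706, -0.005, -0.001]
force: [0.4, -0.7, 0.4]
opening: -0.0001
finger_force: 0.0
```

Request:
{"fn": "carry_out", "kwargs": {
  "deltas": [
    [-0.35, 0, 0, 0, 0, 0, 1],
    [-0.7, 0, 0, 0, 0, 0, 1],
    [-1, -0.1, 0, 0, 0, 0, 1]
  ]
}}

```text
time: 11.1
position: [0.6486, 0.0383, 0.1934]
ee_rot: [0.709, 0.705, -0.006, -0.001]
force: [0.2, -0.4, 0.6]
opening: 0.0001
finger_force: 0.0
```

Request:
{"fn": "carry_out", "kwargs": {
  "deltas": [
    [-0.35, 0, 0, 0, 0, 0, 1],
    [-0.7, 0, 0, 0, 0, 0, 1],
    [-1, -0.1, 0, 0, 0, 0, 1]
  ]
}}

```text
time: 11.4
position: [0.6385, -0.062, 0.1941]
ee_rot: [0.709, 0.705, -0.005, -0.001]
force: [-0.4, 0.4, -0.3]
opening: -0.0001
finger_force: 0.0
```

Request:
{"fn": "carry_out", "kwargs": {
  "deltas": [
    [-0.35, 0, 0, 0, 0, 0, 0.4],
    [-0.7, -0.1, 0, 0, 0, 0, 0.4],
    [-1, -0.2, 0, 0, 0, 0, 0.4],
    [-1, -0.2, 0, 0, 0, 0, 0.4]
  ]
}}

```text
time: 11.8
position: [0.6166, -0.1638, 0.195]
ee_rot: [0.71, 0.704, -0.006, -0.001]
force: [0.0, 0.8, 0.4]
opening: 0.0513
finger_force: 0.0
```

```bash
python3 - <<'E'
from h import *
o=ctrl.get_obs();print(o["time"],o["position"],o["ee_rot"],o["opening"],o["force"])
cv2.imwrite("pics/w6.png",cv2.resize(eyes.grab_frame("wrist")[:,:,::-1],(800,600)))
E
```

```text
11.8 [ 0.61655848 -0.16384259  0.19499699] [ 0.71018645  0.70398495 -0.00626664 -0.00105762] 0.05127566737978306 [0.03991637 0.77820439 0.37308056]
```

View pics/w6.png

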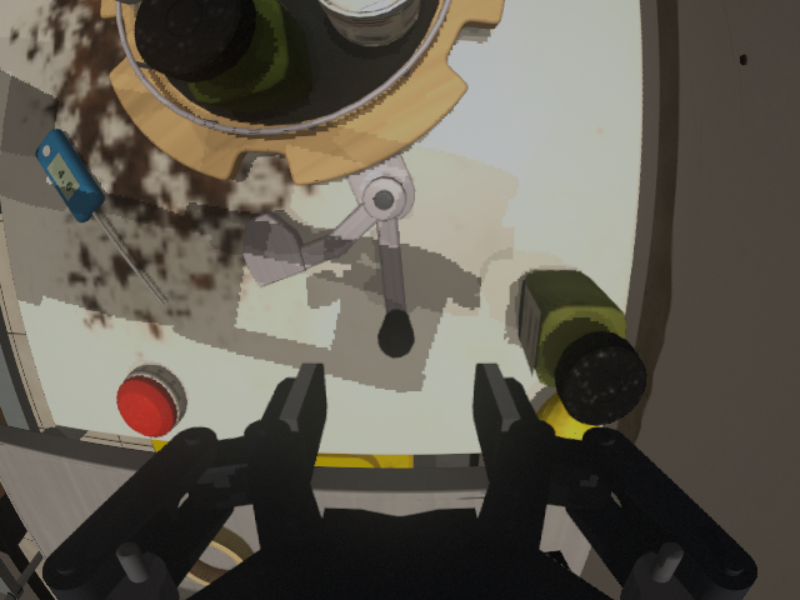

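The lock-side cut-out's mouth lies between (231,179) and (293,183). The knob top is at (396,335).

```bash
python3 - <<'E'
from h import *
o=ctrl.get_obs();P,Q=np.array(o["position"]),o["ee_rot"]
w=lambda u,v,z:wray(u*.8,v*.8,z,P,Q).round(4)
for a in[(231,179,.04),(293,183,.04),(262,181,.04),(465,88,.04),(455,35,.04)]:
    q=w(*a);d=q[:2]-C;print(q,np.hypot(*d),np.degrees(np.arctan2(d[1],d[0]))%360)
print("knob",w(396,335,.076),"pivot",w(384,200,.04))
R=Ro.from_matrix(np.array([[0,1,0],[1,0,0],[0,0,-1.]]))*Ro.from_euler('y',12,degrees=True)
print(delta(np.array([.612,-.207,.12]),R,o).tolist())
E
```

```text
[ 0.5041 -0.1008  0.04  ] 0.13858318801355382 254.1284315072885
[ 0.547  -0.1057  0.04  ] 0.13829041904629547 272.0720260483009
[ 0.526  -0.1034  0.04  ] 0.13683862758738852 263.28527092572097
[ 0.6573 -0.0459  0.04  ] 0.13942973140618176 325.78565710129453
[ 0.6513 -0.0109  0.04  ] 0.11760123298673356 338.3433450567925
knob [ 0.6136 -0.196   0.076 ] pivot [ 0.6059 -0.1182  0.04  ]
[-0.45, -0.04, 0.75, -0.01, 0.21, -0.01]
```

The cut-out is at 263.3°, exactly where the locked one was. Now I'll close the lever.

Request:
{"fn": "carry_out", "kwargs": {
  "deltas": [
    [-0.2, -0.02, 0.1, 0, 0.1, 0, 0.4],
    [-0.45, -0.04, 0.3, -0.01, 0.21, -0.01, 0.4],
    [-0.45, -0.04, 0.55, -0.01, 0.21, -0.01, 0.4],
    [-0.45, -0.04, 0.75, -0.01, 0.21, -0.01, 0.4],
    [-0.45, -0.04, 0.75, -0.01, 0.21, -0.01, 0.4]
  ]
}}

```text
time: 12.35
position: [0.6114, -0.2046, 0.1172]
ee_rot: [0.701, 0.705, 0.075, -0.078]
force: [-0.1, 0.2, -0.1]
opening: 0.0513
finger_force: 0.0
```

Request:
{"fn": "carry_out", "kwargs": {
  "deltas": [
    [-0.08, 0, 0.35, 0, 0, 0, 0.4],
    [-0.16, 0, 0.73, 0, 0, 0, 0.4],
    [-0.16, -0.07, 0.73, 0, 0, 0, 0.4],
    [-0.16, -0.14, 0.73, 0, 0, 0, 0.4],
    [-0.16, -0.2, 0.73, 0, 0, 0, 0.4],
    [-0.16, -0.26, 0.73, 0, 0, 0, 0.4],
    [-0.16, -0.32, 0.73, 0, 0, 0, 0.4],
    [-0.16, -0.38, 0.73, 0, 0, 0, 0.4],
    [-0.16, -0.44, 0.73, 0, 0, 0, 0.4],
    [-0.16, -0.49, 0.73, 0, 0, 0, 0.4],
    [-0.16, -0.52, 0.73, 0, 0, 0, 0.4],
    [-0.16, -0.53, 0.73, 0, 0, 0, 0.4],
    [-0.16, -0.53, 0.73, 0, 0, 0, 0.4]
  ]
}}

```text
time: 13.65
position: [0.5596, -0.2066, 0.0456]
ee_rot: [0.701, 0.706, 0.076, -0.075]
force: [1.8, 1.0, 0.3]
opening: 0.0514
finger_force: 0.4
```

Request:
{"fn": "carry_out", "kwargs": {
  "deltas": [
    [0, -0.02, 0, 0, 0, 0, 0.4],
    [0, -0.04, 0, 0, 0, 0, 0.4],
    [0, -0.04, 0, 0, 0, 0, 0.4]
  ]
}}

```text
time: 13.95
position: [0.5588, -0.2071, 0.0458]
ee_rot: [0.701, 0.705, 0.078, -0.072]
force: [8.7, 1.8, -2.5]
opening: 0.0513
finger_force: 4.0
```

The force has climbed to about 9 N with under 1 mm of motion, so the lever is at its stop. I'm withdrawing to look.

Request:
{"fn": "carry_out", "kwargs": {
  "deltas": [
    [0, 0.08, 0, 0, 0, 0, 0.4],
    [0, 0.16, 0, 0, 0, 0, 0.4],
    [0, 0.16, -0.4, 0, 0, 0, 0.4],
    [0, 0.16, -0.8, 0, 0, 0, 0.4],
    [0, 0.16, -1, 0, 0, 0, 0.4],
    [0, 0.16, -1, 0, 0, 0, 0.4]
  ]
}}

```text
time: 14.55
position: [0.5735, -0.2295, 0.1468]
ee_rot: [0.701, 0.706, 0.077, -0.072]
force: [-0.4, 0.0, -0.3]
opening: 0.0513
finger_force: 0.0
```

```bash
python3 - <<'E'
from h import *
o=ctrl.get_obs();print(o["time"],o["position"],o["force"])
a=eyes.grab_frame("wrist")[:,:,::-1];b=eyes.grab_frame("side")[:,:,::-1][160:330,240:420]
cv2.imwrite("pics/w7.png",np.hstack([cv2.resize(a,(480,360)),cv2.resize(b,(320,360))]))
E
```

```text
14.55 [ 0.57354693 -0.22946419  0.14679774] [-0.40031106  0.02805659 -0.33833919]
```

View pics/w7.png

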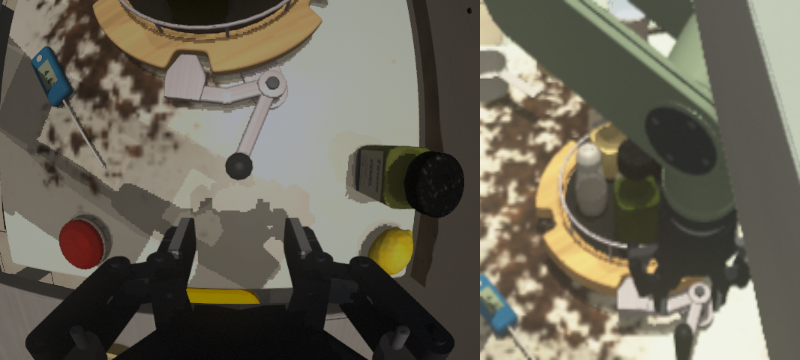

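The nose is back in the cut-out at (185,72), the mill stands at the front, and the gripper is clear.

```bash
python3 - <<'E'
from h import *
o=ctrl.get_obs();P,Q=np.array(o["position"]),o["ee_rot"]
print(wray(239*4/3,166*4/3,.076,P,Q),wray(272*4/3,84*4/3,.04,P,Q))
print(ctrl.hand_in())
E
```

```text
[ 0.57050147 -0.19587804  0.076     ] [ 0.60094283 -0.12032051  0.04      ]
the job is handed in; nothing more can be done
None
```

I swung the lock lever clear, turned the turntable so the pepper mill is at the front, and swung the lever back until it stopped with its nose in the cut-out. The job is handed in after about 15 s of the 72 s allowed, but the hand-in returned no verdict.

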